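# Push the soap dish through to the other basin

### The arm

A 7-joint arm with a two-finger parallel gripper is mounted at the origin on the work surface. World frame = base frame: x ahead of the robot, y to its left, z up, the work surface at z = 0. Lengths are in m, angles in rad, forces in N, time in s.
With the tool pointing down it reaches from about 0.4 to 0.875 m from the base axis. Payload 6.5 kg.
Tool frame: the origin (TCP) lies between the finger pads; the fingertips stand 14 mm ahead of it and the grasp point (between the pads) lies 5 mm behind it (robot.finger_overhang is the distance from the TCP to the fingertips, in m); z points along the fingers, y is the line along which they close (so a half turn about z gives the same grasp; the last joint's range is limited). The gripper opens to 88 mm and grips with 3 to 60 N. Pads are 18 mm wide; open, the fingers measure 123 mm over their backs; the gripper's body (75 mm by 187 mm) begins 45 mm behind the grasp point.
Start: joints at [-1.282, 0.536, -0.004, 1.538, 0.003, 1.067, -0.071], TCP at [0.226, 0.61, 0.253] pointing down, gripper open.
Joint ranges: [-2.7, 2.7], [-0.37, 2.16], [-1.27, 1.26], [0.24, 2.4], [-1.31, 4.45], [0.19, 1.91], [-2.76, 2.76]. Speed limits (rad/s): [2.39, 2.39, 3.14, 3.14, 3.14, 3.14, 3.14].

### API

Orientations are given as a 3x3 rotation matrix whose columns are the frame's x, y, z axes.
In Python, from bench import robot gives the robot as it stands.
- The arm moves only by the tool jog_arm, never from a script. Its argument "increments" is a list that holds one entry, the list of rows, each a list of 7 numbers: the shift along the tool's x, y, z as a fraction of full scale, then the turn, a rotation vector about the tool's x, y, z as a fraction of full scale, then the finger opening in mm, from 0 to 88.1. In form: [[[tx, ty, tz, rx, ry, rz, fingers], ...]]. A call has exactly 5 rows; each row shifts and turns the commanded pose from where the row before left it, along the tool's axes as they then stand; what a row does not reach is not made up. Full scale, the value 1, is 2 cm for a shift and 0.1 rad for a turn. A row lasts 1/12 s, in which the tool goes at most 41.7 mm and 7.16 degrees, less where a joint would pass 70% of its speed; a pose out of reach is approached as far as the arm can. A call with a number of a shift or a turn outside -1 to 1 is refused whole. A call with a gripper value outside its range is refused whole. The fingers move at their own pace and stop on an object; "squeeze" is the grip in N (left out, the last holds). Time passes only in rows, so rows that do not move let the fingers close, or fill a call up. It gives the time, the measured TCP pose, the force, the opening and the grip force at its end, in the units of the state.
- robot.get_obs(): the state, without advancing time (a new reading comes with each control period).
- robot.snapshot(name): name is "scene" or "top"; returns the picture (420x560x3 uint8, red, green, blue); there is no depth.
- robot.camera_params(name): a dict with "intrinsics" (3x3 intrinsics, pixels), "xyz" and "orientation" of the camera in the world. Camera axes: x right, y down, z forward; pixel columns grow to the right and rows downward; lengths in m; the calibration is good to about 2 mm. A picture is of the moment at which its call begins. camera_params takes no time and is no camera call.
- robot.hand_in(): hands the job in; it is judged then, once.
The state is a dict: "time_s": time; "qpos": joint angles; "joint_vel": joint speeds; "joint_torque": joint torques, N m; "eef_pos": TCP position; "eef_rot": TCP orientation; "ft_force": force on the tool from outside, world axes, zero at the start; "moment": the same for the moment, N m; "finger_gap": finger opening in m; "grasp_force": force on a finger pad.
Only numpy, scipy, OpenCV 4.12 (cv2) and the standard library are available. Lean on these libraries where they do the work, as an engineer would, in place of code of your own. Each camera call takes 0.05 s, during which the arm holds its last target. There are 200 camera calls.

### The job

Push the soap dish along the slab, long way first, through the narrow gap between the round makeup organiser and the marble toothbrush stand, going from the robot's left to its right (from the left basin's side to the right basin's), until the whole dish has come out past the stand on the right, and leave it there, straight out from the gap, with its trailing end no more than 100 mm past the stand. Only push it, with closed or open fingertips: do not lift, carry or tip it. Leave the nail polish, the jar and the brush where they are, and do not turn the organiser's upper part.

Things in the scene. Friction and masses are not known exactly. Their poses are not given: they have to be found in the camera images.
- dish: White ceramic soap dish, loose, about 0.25 kg: a shallow open rectangular tray 60 mm (its x) by 100 mm (its y), 24 mm high, walls 7 mm thick, upright corners rounded to 8 mm. Origin: centre of its underside, z up. It starts left (+y of the organiser's frame) of the gap, out of line with it and turned by up to 0.35 rad. A few newtons slide it.
- organiser: Clear acrylic makeup organiser; its lower tier is a fixed solid round disc, 190 mm in diameter, 28 mm high. Origin: the disc's centre on the slab, z up. The gap is on its -x side (towards the robot), narrowest at y = 0, where the disc's edge is at x = -95 mm, and runs along its y axis; the dish must pass towards -y. Yaw up to 0.32 rad.
- carousel_edge (a point): A point on the rim of the organiser's rotating upper part: a clear round holder 96 mm in diameter on the disc's centre, rim 110 mm above the slab (in it a lash curler, a bottle and a brush reaching to 146 mm). It turns with light friction about the organiser's vertical axis; the point is 48 mm from that axis.
- stand: Marble block, fixed: 110 mm (its x) by 90 mm (its y), 28 mm high, axes parallel to the organiser's, on the organiser's -x side, up to 15 mm off it along y. Origin: centre of its underside. Its +x face (x = +55 mm) is the other edge of the gap, which is 66 to 69 mm wide at the narrowest. Its right end is its y = -45 mm side.
- cup_rim (a point): Centre of the rim of the ceramic toothbrush cup fixed on the stand, 15 mm behind the stand's centre (-x), 118 mm above the slab. The cup is 68 mm across at the rim; a toothbrush in it reaches to about 185 mm.
- polish: Bystander: glass nail polish bottle, 30 mm square, 66 mm high with a black cap, standing loose on the slab left of the organiser. Origin at the centre of its underside.
- jar: Bystander: glass cream jar with metal lid, 54 mm in diameter, 45 mm high, standing loose on the slab left of the stand. Origin at the centre of its underside.
- brush: Bystander: black plastic hairbrush lying loose on the slab right of the organiser, 170 mm long (along its y), 28 mm wide, 20 mm high. Origin on its underside at mid-length.
Not all that is in view belongs to the job. What is meant by the dish is not black or turquoise, and is the larger of those in its own colour.

How it is judged:
On the way:
1. the dish is in the gap: its centre is within 25 mm of the narrowest place along the gap and on the gap's line, its long side within 0.35 rad of the gap (y of dish in the frame of organiser between -0.025 and 0.025 m and x of dish in the frame of organiser between -0.145 and -0.115 m and angle between the y axis of dish and the y axis of organiser, either way round below 0.35 rad), for 0.05 s.
At the end, for the whole second after the job is handed in: The dish lies flat and at rest on the slab on the right of the gap: its centre is 90 to 205 mm from the stand's centre along the gap (its trailing end past the stand's right end by up to about 110 mm, 5 mm short allowed) and within about 70 mm of the gap's line sideways (y of dish in the frame of stand between -0.205 and -0.09 m and x of dish in the frame of stand between 0.02 and 0.16 m and height (world z) of dish below 0.004 m and angle between dish's own z axis and vertical below 0.05 rad and linear speed of dish below 0.01 m/s); the robot touches nothing.
It fails at once if the dish is lifted or carried (over 10 mm off the slab) or tipped (over 0.2 rad) (height (world z) of dish above 0.01 m or angle between dish's own z axis and vertical above 0.2 rad).
It fails at once if the nail polish, the jar or the brush is moved by more than 15 mm or knocked over (distance of any of polish, jar, brush from where it was at the start of the episode above 0.015 m or angle between any of polish, jar's own z axis and vertical above 0.3 rad).
It fails at once if the organiser's upper part is turned (its rim point moved by more than 12 mm) (distance of carousel_edge from where it was at the start of the episode above 0.012 m).
It also fails if it takes over 61 s, if anything falls off the work surface, if the arm or the gripper's body presses on something with over 40 N, if the wrist force passes 120 N, or if a joint passes its speed limit or range.

## Working session

There is one attempt and no reset: what is moved stays moved. The work goes in short steps, Python scripts to look and compute and a tool call to move; the robot and the scene stay as the last step left them, time stands still between calls to the robot, and variables do not carry over. Pictures are saved under pics/ and viewed, at most 10 in all, crops included, and the job is handed in when it is done.

Besides the shell and the picture viewer there is one more tool, called after ">>>" as name(argument=value, ...), one argument or row to a line, values as JSON. jog_arm: Moves the arm, as the interface text tells. Shift numbers are shares of 2 cm and turn numbers shares of 0.1 rad, none past 1 either way. Its arguments: {"type":"object","properties":{"increments":{"type":"array","items":{"type":"array","items":{"type":"array","items":{"type":"number"}}}},"squeeze":{"type":"number"}},"required":["increments"]}

```bash
ls; mkdir -p pics; python3 - <<'E'
from bench import robot
import cv2,numpy as np
for n in("top","scene"):
    im=robot.snapshot(n); cv2.imwrite(f"pics/{n}0.png",cv2.resize(im[:,:,::-1],(784,588),interpolation=cv2.INTER_CUBIC)); cv2.imwrite(f"pics/raw_{n}0.png",im[:,:,::-1])
    print(n,robot.camera_params(n))
o=robot.get_obs();print(o["time_s"],o["eef_pos"],o["eef_rot"],o["ft_force"],o["finger_gap"])
E
```

```text
pics
top {'intrinsics': array([[424.241454  ,   0.        , 282.76300627],
       [  0.        , 424.241454  , 211.06534675],
       [  0.        ,   0.        ,   1.        ]]), 'xyz': array([0.42613368, 0.04502891, 1.03177158]), 'orientation': array([[-0.02371758, -0.98256357,  0.18440801],
       [-0.99943305,  0.02771317,  0.01911966],
       [-0.02389681, -0.18384998, -0.98266379]])}
scene {'intrinsics': array([[424.92264237,   0.        , 275.90188171],
       [  0.        , 424.92264237, 207.71913573],
       [  0.        ,   0.        ,   1.        ]]), 'xyz': array([ 0.91867414, -0.27164832,  0.76190457]), 'orientation': array([[ 0.72545903,  0.56774866, -0.38906382],
       [ 0.68826352, -0.59973047,  0.40818707],
       [-0.00158577, -0.56390143, -0.82584058]])}
0.1 [0.225621   0.60902752 0.25195472] [[-9.37753983e-01  3.47300013e-01 -4.10151169e-04]
 [ 3.47300233e-01  9.37752849e-01 -1.46390998e-03]
 [-1.23795529e-04 -1.51523301e-03 -9.99998844e-01]] [-0.07556388  0.24990989  0.43254797] 0.08804685832551606
```

View pics/top0.png

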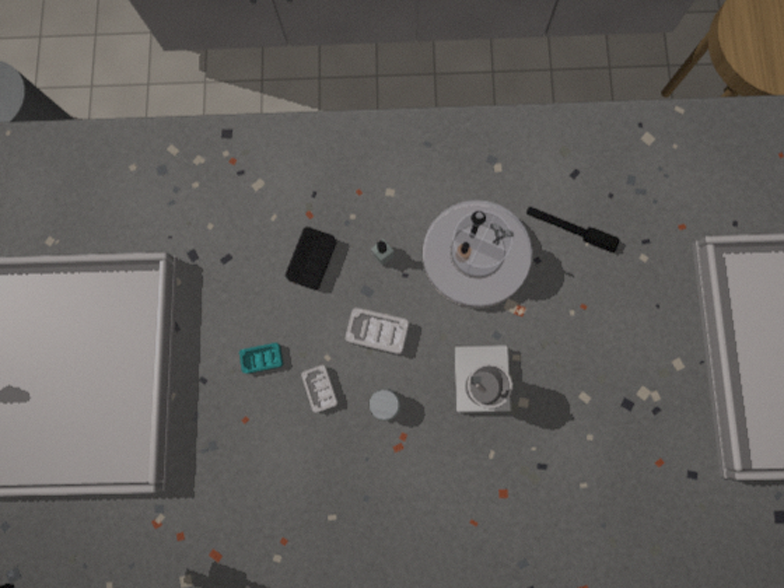

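View pics/scene0.png

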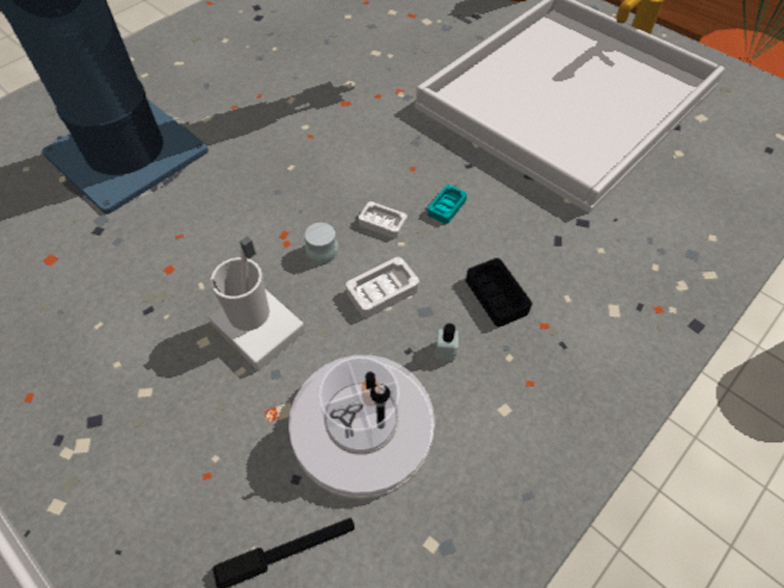

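The top picture shows these trays that could be taken for the dish (px in the 784-wide view): white large (378,332), white small (320,389), black (311,258) and turquoise (261,359). I choose the large white one. The organiser is at (477,253), the stand at (482,380), the polish at (383,250), the jar at (385,405) and the brush at (575,229). I'll check the choice in a close crop.

```bash
python3 - <<'E'
import cv2
im=cv2.imread("pics/raw_top0.png")[140:305,200:400]
cv2.imwrite("pics/crop0.png",cv2.resize(im,None,fx=3.6,fy=3.6,interpolation=cv2.INTER_CUBIC))
E
```

```text
(no output)
```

View pics/crop0.png

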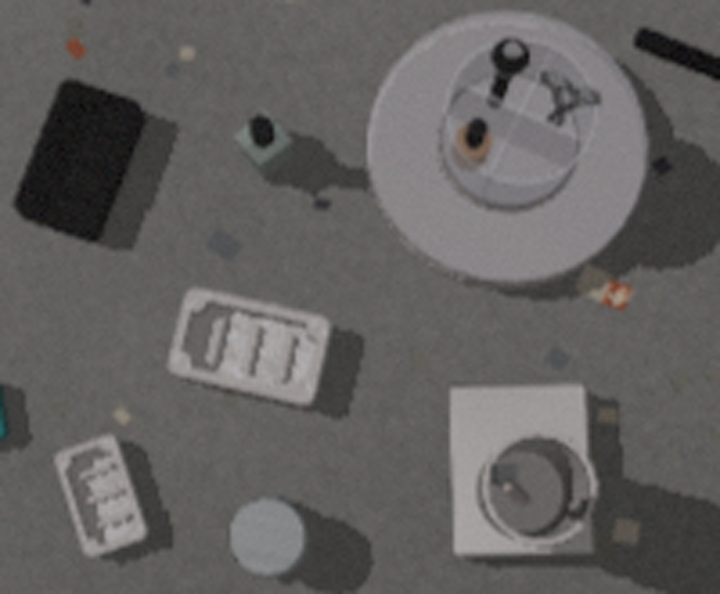

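The crop confirms the large white tray, with corners at crop px (188,288), (330,320), (306,406) and (168,374). The stand's top runs (450,386) to (592,552), and the disc's edge spans 367..649 by 11..283. Next I'll convert these to positions.

```bash
cat > h.py <<'E'
from bench import robot
import numpy as np, cv2
def px2w(p,z,cam="top"):
    c=robot.camera_params(cam);p=np.atleast_2d(np.array(p,float))
    r=np.c_[p,np.ones(len(p))]@np.linalg.inv(c["intrinsics"]).T@c["orientation"].T
    o=c["xyz"]; return o[:2]+r[:,:2]*((z-o[2])/r[:,2])[:,None]
def w2px(P,cam="top"):
    c=robot.camera_params(cam); q=(np.atleast_2d(P)-c["xyz"])@c["orientation"]
    q=q@c["intrinsics"].T; return q[:,:2]/q[:,2:]
def crop(p,x0=200,y0=140,f=3.6): return (np.array(p,float)+.5)/f-.5+[x0,y0]
E
python3 - <<'E'
from h import *
def rect(name,c,z):
    w=px2w(crop(c),z); d=np.roll(w,-1,0)-w
    print(name,"ctr",w.mean(0).round(4),"sides",np.linalg.norm(d,axis=1).round(4),"ang",np.degrees(np.arctan2(d[:,1],d[:,0])).round(1)); print(w.round(4).tolist())
rect("dish",[(188,288),(330,320),(306,406),(168,374)],.024)
rect("stand",[(450,386),(583,384),(592,552),(455,556)],.028)
rect("small",[(55,455),(112,435),(146,540),(92,557)],.016)
e=px2w(crop([(367,147),(649,147),(508,11),(508,283)]),.028);print("disc",e.round(4).tolist(),e[:2].mean(0),e[2:].mean(0))
print("jar",px2w(crop([(268,537)]),.045),"polish cap",px2w(crop([(263,130)]),.066),"cuprim",px2w(crop([(539,491)]),.118))
print("brush",px2w(np.array([(528,210),(617,245)])*560/784,.01))
E
```

```text
dish ctr [0.5556 0.1002] sides [0.0976 0.0594 0.094  0.0591] ang [-104.4  163.    75.5  -13.6]
[[0.5963, 0.1397], [0.5721, 0.0452], [0.5153, 0.0626], [0.5389, 0.1536]]
stand ctr [ 0.4707 -0.0755] sides [0.0871 0.1082 0.0879 0.1096] ang [-90.6 179.7  90.3  -0.7]
[[0.5256, -0.0324], [0.5247, -0.1195], [0.4165, -0.119], [0.416, -0.031]]
small ctr [0.4599 0.1992] sides [0.0399 0.0726 0.0369 0.0714] ang [ -72.1 -162.1  105.9   20.2]
[[0.4878, 0.23], [0.5001, 0.192], [0.4309, 0.1697], [0.4208, 0.2053]]
disc [[0.6891, 0.0169], [0.6834, -0.173], [0.7825, -0.083], [0.5931, -0.0737]] [ 0.68621939 -0.07806132] [ 0.68780681 -0.07835448]
jar [[0.43083818 0.08839596]] polish cap [[0.69261497 0.08551847]] cuprim [[ 0.45335918 -0.07523448]]
brush [[ 0.76678408 -0.17516681]
 [ 0.69741073 -0.32700135]]
```

Checks out: the dish measures about 59x96 mm, the stand 109x88 mm, the disc 190 mm and the gap about 66 mm, with organiser and stand yaw near 0. The gap line is x≈0.559 at y≈-0.078. The dish is at (0.556,0.100), with its long axis at 75.6° (it needs 90°).

Plan:
- Put the closed fingertips inside the open tray.
- Push its leading wall from within, which is stable, with tool y along the gap so the narrow side of the gripper body passes between cup and carousel.

>>> jog_arm(
  increments=[
    [[-0.97,-0.76,0,0,0,0,0],[-0.97,-0.76,0,0,0,0,0],[-0.97,-0.76,0,0,0,0,0],[-0.97,-0.76,0,0,0,0,0],[-0.97,-0.76,0,0,0,0,0]],
  ],
  squeeze=10,
)

```text
time_s: 0.52
eef_pos: [0.2907, 0.5032, 0.2523]
eef_rot: [[-0.938, 0.347, -0.0], [0.347, 0.938, -0.001], [-0.0, -0.001, -1.0]]
ft_force: [0.3, -1.1, 0.2]
finger_gap: 0.057
grasp_force: 0.0
```

>>> jog_arm(
  increments=[
    [[-0.97,-0.76,0,0,0,0,0],[-0.97,-0.76,0,0,0,0,0],[-0.97,-0.76,0,0,0,0,0],[-0.97,-0.76,0,0,0,0,0],[-0.97,-0.76,0,0,0,0,0]],
  ],
)

```text
time_s: 0.93
eef_pos: [0.3553, 0.3982, 0.2524]
eef_rot: [[-0.938, 0.347, -0.0], [0.347, 0.938, -0.001], [0.0, -0.001, -1.0]]
ft_force: [0.0, -0.1, -1.1]
finger_gap: 0.0235
grasp_force: 0.0
```

>>> jog_arm(
  increments=[
    [[-0.97,-0.76,0,0,0,0,0],[-0.97,-0.76,0,0,0,0,0],[-0.97,-0.76,0,0,0,0,0],[-0.97,-0.76,0,0,0,0,0],[-0.97,-0.76,0,0,0,0,0]],
  ],
)

```text
time_s: 1.35
eef_pos: [0.4198, 0.2934, 0.2525]
eef_rot: [[-0.938, 0.347, -0.0], [0.347, 0.938, -0.0], [0.0, -0.0, -1.0]]
ft_force: [-0.3, -0.2, -0.7]
finger_gap: 0.0004
grasp_force: 0.0
```

>>> jog_arm(
  increments=[
    [[-0.97,-0.76,0,0,0,0,0],[-0.97,-0.76,0,0,0,0,0],[-0.97,-0.76,0,0,0,0,0],[-0.97,-0.76,0,0,0,0,0],[-0.97,-0.76,0,0,0,0,0]],
  ],
)

```text
time_s: 1.77
eef_pos: [0.4843, 0.1885, 0.2525]
eef_rot: [[-0.938, 0.347, -0.0], [0.347, 0.938, -0.0], [0.0, -0.0, -1.0]]
ft_force: [0.5, 0.1, 1.2]
finger_gap: 0.0005
grasp_force: 0.0
```

>>> jog_arm(
  increments=[
    [[-0.97,-0.76,0,0,0,0,0],[-0.97,-0.76,0,0,0,0,0],[-0.97,-0.76,0,0,0,0,0],[-0.97,-0.76,0,0,0,-1,0],[0,0,0,0,0,0,0]],
  ],
)

```text
time_s: 2.18
eef_pos: [0.5377, 0.1001, 0.2526]
eef_rot: [[-0.967, 0.253, 0.001], [0.253, 0.967, -0.003], [-0.002, -0.003, -1.0]]
ft_force: [-0.1, -0.8, 0.2]
finger_gap: 0.0006
grasp_force: 0.0
```

>>> jog_arm(
  increments=[
    [[-0.84,-0.55,0,0,0,0,0],[0,0,1,0,0,0,0],[0,0,1,0,0,0,0],[0,0,1,0,0,0,0],[0,0,1,0,0,0,0]],
  ],
)

```text
time_s: 2.6
eef_pos: [0.5487, 0.0912, 0.1717]
eef_rot: [[-0.968, 0.253, -0.0], [0.253, 0.968, 0.0], [0.0, 0.0, -1.0]]
ft_force: [0.5, 0.3, 0.1]
finger_gap: 0.0006
grasp_force: 0.0
```

>>> jog_arm(
  increments=[
    [[0,0,1,0,0,0,0],[0,0,1,0,0,0,0],[0,0,1,0,0,0,0],[0,0,1,0,0,0,0],[0,0,1,0,0,0,0]],
  ],
)

```text
time_s: 3.02
eef_pos: [0.5487, 0.0914, 0.0716]
eef_rot: [[-0.968, 0.252, -0.001], [0.252, 0.968, 0.0], [0.001, 0.0, -1.0]]
ft_force: [-1.0, 1.0, -0.5]
finger_gap: 0.0005
grasp_force: 0.0
```

```bash
python3 - <<'E'
from h import *
a=robot.snapshot("scene")[120:280,180:380,::-1]; b=robot.snapshot("top")[150:310,200:400,::-1]
cv2.imwrite("pics/p1.png",cv2.resize(np.hstack([a,b]),None,fx=2,fy=2,interpolation=cv2.INTER_CUBIC))
o=robot.get_obs();print(o["eef_pos"],o["ft_force"])
E
```

```text
[0.5464554  0.09090013 0.06989369] [-0.69538745  0.17244307  0.19850018]
```

View pics/p1.png

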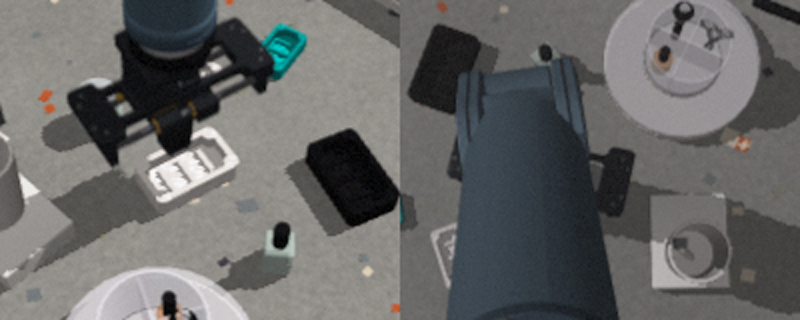

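Scene view: the closed fingers hang over the tray (fingertips at about 175,150, tray at 190,165), and the top view is blocked by the arm. I'll correct by a few mm and then lower slowly into the tray, watching the force.

>>> jog_arm(
  increments=[
    [[-0.2,-0.25,0.6,0,0,0,0],[0,0,0.7,0,0,0,0],[0,0,0.25,0,0,0,0],[0,0,0.15,0,0,0,0],[0,0,0,0,0,0,0]],
  ],
)

```text
time_s: 3.53
eef_pos: [0.5519, 0.0849, 0.0388]
eef_rot: [[-0.968, 0.252, 0.0], [0.252, 0.968, 0.0], [-0.0, 0.0, -1.0]]
ft_force: [0.4, 0.9, -0.0]
finger_gap: 0.0004
grasp_force: 0.0
```

>>> jog_arm(
  increments=[
    [[0,0,0.1,0,0,0,0],[0,0,0.1,0,0,0,0],[0,0,0.1,0,0,0,0],[0,0,0,0,0,0,0],[0,0,0,0,0,0,0]],
  ],
)

```text
time_s: 3.95
eef_pos: [0.5518, 0.085, 0.0328]
eef_rot: [[-0.968, 0.252, 0.0], [0.252, 0.968, 0.0], [-0.0, 0.0, -1.0]]
ft_force: [0.1, 0.5, -0.6]
finger_gap: 0.0003
grasp_force: 0.0
```

>>> jog_arm(
  increments=[
    [[0,0,0.1,0,0,0,0],[0,0,0.1,0,0,0,0],[0,0,0,0,0,0,0],[0,0,0,0,0,0,0],[0,0,0,0,0,0,0]],
  ],
)

```text
time_s: 4.37
eef_pos: [0.5518, 0.0849, 0.0287]
eef_rot: [[-0.968, 0.252, -0.0], [0.252, 0.968, -0.0], [0.0, -0.0, -1.0]]
ft_force: [-0.4, 0.1, -0.0]
finger_gap: 0.0008
grasp_force: 0.0
```

```bash
python3 - <<'E'
from h import *
a=robot.snapshot("scene")[150:250,220:345,::-1]
cv2.imwrite("pics/p2.png",cv2.resize(a,None,fx=5,fy=5,interpolation=cv2.INTER_CUBIC))
E
```

```text
(no output)
```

View pics/p2.png

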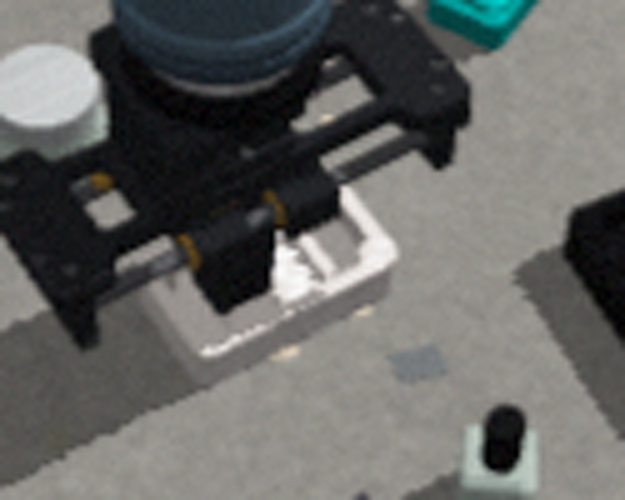

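The fingers are inside the tray without contact (finger at about (235,290), leading end lower left). I'll turn the tool to the gap's direction, then nudge the inner +x side wall at the leading end so the dish turns into line.

>>> jog_arm(
  increments=[
    [[0,-0.2,0,0,0,0,0],[0,0,0,0,0,-1,0],[0,0,0,0,0,-1,0],[0,0,0,0,0,-0.5,0],[0,0,0,0,0,0,0]],
  ],
)

```text
time_s: 4.83
eef_pos: [0.5508, 0.0806, 0.0288]
eef_rot: [[-1.0, 0.004, 0.0], [0.004, 1.0, 0.0], [-0.0, 0.0, -1.0]]
ft_force: [0.4, 0.4, -0.4]
finger_gap: 0.0002
grasp_force: 0.0
```

>>> jog_arm(
  increments=[
    [[-0.25,0,0,0,0,0,0],[-0.2,0,0,0,0,0,0],[-0.1,0,0,0,0,0,0],[-0.1,0,0,0,0,0,0],[0,0,0,0,0,0,0]],
  ],
)

```text
time_s: 5.25
eef_pos: [0.5639, 0.0811, 0.0287]
eef_rot: [[-1.0, 0.005, -0.0], [0.005, 1.0, -0.0], [0.0, -0.0, -1.0]]
ft_force: [-0.8, 0.5, 0.2]
finger_gap: 0.0004
grasp_force: 0.4
```

>>> jog_arm(
  increments=[
    [[-0.1,0,0,0,0,0,0],[-0.1,0,0,0,0,0,0],[-0.1,0,0,0,0,0,0],[-0.1,0,0,0,0,0,0],[-0.1,0,0,0,0,0,0]],
  ],
)

```text
time_s: 5.67
eef_pos: [0.574, 0.0811, 0.0287]
eef_rot: [[-1.0, 0.005, 0.0], [0.005, 1.0, 0.0], [-0.0, 0.0, -1.0]]
ft_force: [-2.5, 1.0, 1.3]
finger_gap: 0.0005
grasp_force: 0.8
```

```bash
python3 - <<'E'
from h import *
a=robot.snapshot("scene")[150:250,220:345,::-1]
cv2.imwrite("pics/p3.png",cv2.resize(a,None,fx=6,fy=6,interpolation=cv2.INTER_CUBIC))
E
```

```text
(no output)
```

View pics/p3.png

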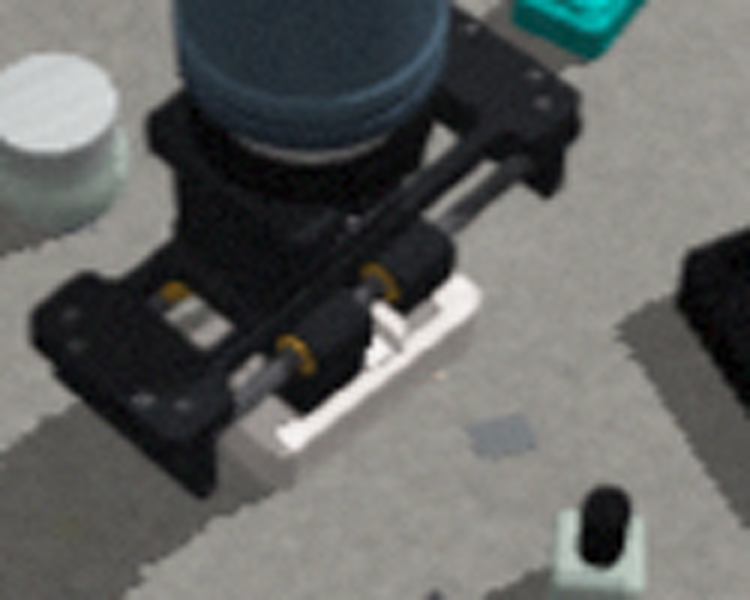

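The picture shows the dish's +x outer top edge running from about (300,450) at the leading end to (478,318) at the trailing end.

```bash
python3 - <<'E'
from h import *
w=px2w(crop([(300,450),(390,384),(478,318),(280,440),(482,300)],220,150,6),.024,"scene");print(w.round(4))
d=w[2]-w[0];print(np.degrees(np.arctan2(d[1],d[0])))
# check calibration of scene: jar lid centre & disc
E
```

```text
[[0.5904 0.0539]
 [0.5944 0.0948]
 [0.5979 0.1367]
 [0.5826 0.052 ]
 [0.5937 0.1435]]
84.83115885876605
```

The long side is now at 84.8°, with the centre at about (0.564,0.097). Another 5° and -5 mm in x are needed. I'll do both by pushing the inner -x wall with the fingers near the trailing end, which stops by itself when the wall is flat against them.

>>> jog_arm(
  increments=[
    [[0.45,0.4,0,0,0,0,0],[0.25,0.7,0,0,0,0,0],[0.1,0.6,0,0,0,0,0],[0.1,0,0,0,0,0,0],[0.1,0,0,0,0,0,0]],
  ],
)

```text
time_s: 6.13
eef_pos: [0.5539, 0.1163, 0.0289]
eef_rot: [[-1.0, 0.003, 0.001], [0.003, 1.0, 0.0], [-0.001, 0.0, -1.0]]
ft_force: [0.4, -0.3, -0.0]
finger_gap: 0.0005
grasp_force: 0.0
```

>>> jog_arm(
  increments=[
    [[0.1,0,0,0,0,0,0],[0.1,0,0,0,0,0,0],[0.1,0,0,0,0,0,0],[0.1,0,0,0,0,0,0],[0.1,0,0,0,0,0,0]],
  ],
)

```text
time_s: 6.55
eef_pos: [0.5442, 0.1146, 0.0288]
eef_rot: [[-1.0, 0.005, 0.001], [0.005, 1.0, -0.0], [-0.001, -0.0, -1.0]]
ft_force: [1.8, -0.6, -0.4]
finger_gap: 0.0008
grasp_force: 0.7
```

```bash
python3 - <<'E'
from h import *
a=robot.snapshot("scene")[150:250,220:345,::-1]
cv2.imwrite("pics/p4.png",cv2.resize(a,None,fx=6,fy=6,interpolation=cv2.INTER_CUBIC))
print(robot.get_obs()["eef_pos"])
E
```

```text
[0.54375678 0.11475267 0.02879888]
```

View pics/p4.png

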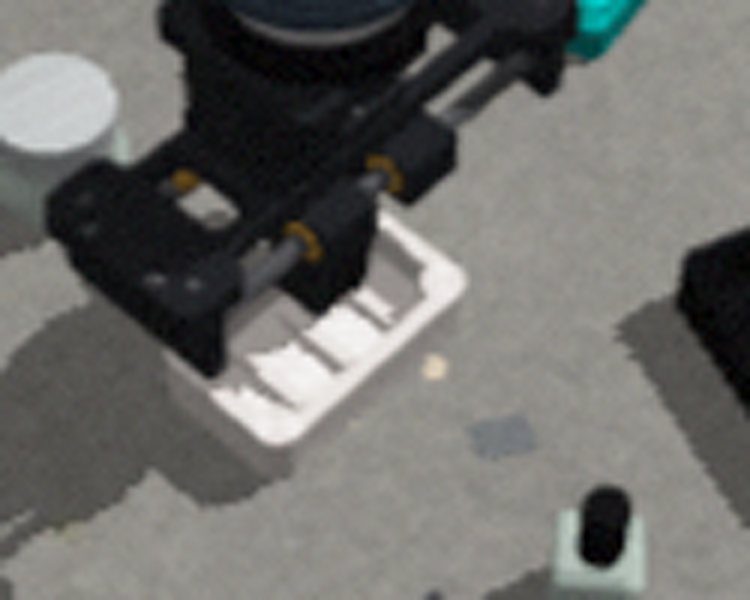

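The dish's +x outer top edge now runs from about (300,440) to (462,296), and its leading end edge from about (180,375) to (258,440).

```bash
python3 - <<'E'
from h import *
w=px2w(crop([(300,440),(462,296),(180,375),(258,440),(400,208),(455,262)],220,150,6),.024,"scene");print(w.round(4))
for i in(0,2,4):
    d=w[i+1]-w[i];print(np.degrees(np.arctan2(d[1],d[0])))
# scene-cam estimate of gap from raw_scene0: disc & stand edge as view px (784 wide)
s=560/784
print(px2w(np.array([(302,323),(262,362),(214,326)])*s,.028,"scene"))
# predicted disc near-gap edge in the top image
E
```

```text
[[0.5876 0.0568]
 [0.5874 0.1399]
 [0.5387 0.0473]
 [0.5772 0.0469]
 [0.5447 0.1537]
 [0.5756 0.1493]]
90.13396017343953
-0.6082095669795423
-8.02686535611472
[[ 0.52340737 -0.03312855]
 [ 0.53022404 -0.11332076]
 [ 0.43534138 -0.12344952]]
```

The dish is aligned (90.1°), with centre about (0.5575,0.097), on the gap line to within 1-2 mm. I'll move the fingers to the leading wall and push it through.

>>> jog_arm(
  increments=[
    [[-0.4,0,0,0,0,0,0],[-0.33,-0.7,0,0,0,0,0],[0,-0.7,0,0,0,0,0],[0,-0.6,0,0,0,0,0],[0,-0.2,0,0,0,0,0]],
  ],
)

```text
time_s: 7.02
eef_pos: [0.5584, 0.0686, 0.0286]
eef_rot: [[-1.0, 0.007, -0.0], [0.007, 1.0, -0.001], [0.0, -0.001, -1.0]]
ft_force: [0.5, 1.7, 0.6]
finger_gap: 0.0003
grasp_force: 0.8
```

>>> jog_arm(
  increments=[
    [[0,-0.3,0,0,0,0,0],[0,-0.4,0,0,0,0,0],[0,-0.4,0,0,0,0,0],[0,-0.4,0,0,0,0,0],[0,-0.4,0,0,0,0,0]],
  ],
)

```text
time_s: 7.43
eef_pos: [0.558, 0.0324, 0.0287]
eef_rot: [[-1.0, 0.005, -0.0], [0.005, 1.0, 0.0], [0.0, -0.0, -1.0]]
ft_force: [-0.0, 1.5, -1.2]
finger_gap: 0.0007
grasp_force: 0.5
```

>>> jog_arm(
  increments=[
    [[0,-0.3,0,0,0,0,0],[0,-0.3,0,0,0,0,0],[0,-0.3,0,0,0,0,0],[0,-0.2,0,0,0,0,0],[0,0,0,0,0,0,0]],
  ],
)

```text
time_s: 7.85
eef_pos: [0.558, 0.0096, 0.0287]
eef_rot: [[-1.0, 0.006, -0.0], [0.006, 1.0, -0.001], [0.0, -0.001, -1.0]]
ft_force: [0.5, 0.1, -0.3]
finger_gap: 0.0007
grasp_force: 0.0
```

```bash
python3 - <<'E'
from h import *
im=robot.snapshot("scene"); a=im[170:290,170:320,::-1]
cv2.imwrite("pics/p5.png",cv2.resize(a,None,fx=5,fy=5,interpolation=cv2.INTER_CUBIC))
print(robot.get_obs()["eef_pos"])
E
```

```text
[0.55810803 0.01028687 0.02879382]
```

View pics/p5.png

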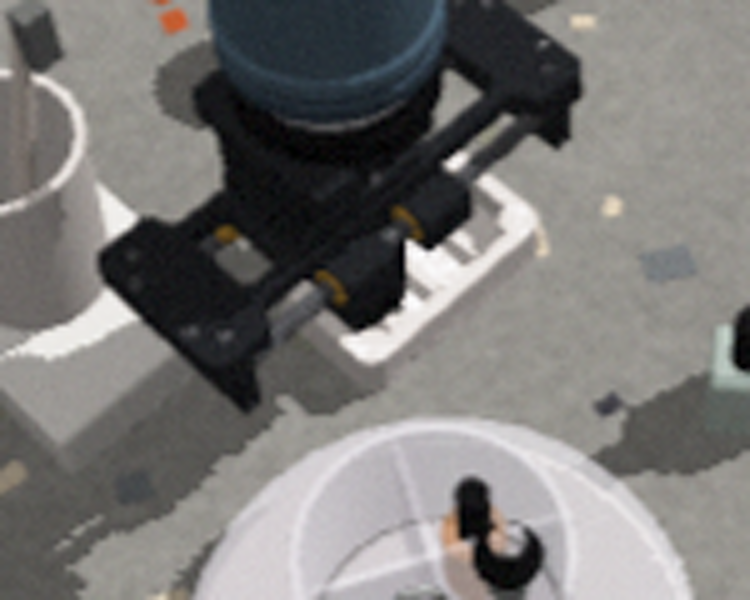

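The dish is about to enter the gap, with its +x edge from (385,360) to (538,235). The stand's gap-side top edge runs from (62,443) to about (165,350).

```bash
python3 - <<'E'
from h import *
w=px2w(crop([(385,360),(538,235)],170,170,5),.024,"scene");print(w.round(4))
d=w[1]-w[0];print(np.degrees(np.arctan2(d[1],d[0])))
print(px2w(crop([(62,443),(165,350)],170,170,5),.028,"scene").round(4))
# disc circle fit in initial scene pic (top-face outline, view px 784 wide)
p=np.array([(300,385),(330,362),(370,357),(410,372),(433,410),(290,425)])*560/784
w=px2w(p,.028,"scene"); A=np.c_[2*w,np.ones(len(w))]; s=np.linalg.lstsq(A,(w**2).sum(1),rcond=None)[0]
print("disc fit",s[:2],np.sqrt(s[2]+s[0]**2+s[1]**2))
E
```

```text
[[ 0.5849 -0.0065]
 [ 0.5883  0.0788]]
87.7000141637938
[[ 0.5224 -0.1196]
 [ 0.5199 -0.0649]]
disc fit [ 0.68846379 -0.07832265] 0.09413755317259098
```

It is nearly in line. I'll go on pushing, with a 1 mm bias to +x.

>>> jog_arm(
  increments=[
    [[-0.03,-0.25,0,0,0,0,0],[-0.03,-0.25,0,0,0,0,0],[0,-0.25,0,0,0,0,0],[0,-0.25,0,0,0,0,0],[0,-0.25,0,0,0,0,0]],
  ],
)

```text
time_s: 8.32
eef_pos: [0.5592, -0.0144, 0.0287]
eef_rot: [[-1.0, 0.005, 0.0], [0.005, 1.0, 0.0], [-0.0, 0.0, -1.0]]
ft_force: [-0.7, 1.8, 0.2]
finger_gap: 0.0008
grasp_force: 0.8
```

>>> jog_arm(
  increments=[
    [[0,-0.25,0,0,0,0,0],[0,-0.25,0,0,0,0,0],[0,-0.25,0,0,0,0,0],[0,-0.25,0,0,0,0,0],[0,-0.25,0,0,0,0,0]],
  ],
)

```text
time_s: 8.73
eef_pos: [0.559, -0.0395, 0.0287]
eef_rot: [[-1.0, 0.005, 0.0], [0.005, 1.0, 0.0], [-0.0, 0.0, -1.0]]
ft_force: [-0.9, 2.4, 0.2]
finger_gap: 0.0001
grasp_force: 0.8
```

>>> jog_arm(
  increments=[
    [[0,-0.25,0,0,0,0,0],[0,-0.25,0,0,0,0,0],[0,-0.25,0,0,0,0,0],[0,-0.25,0,0,0,0,0],[0,-0.25,0,0,0,0,0]],
  ],
)

```text
time_s: 9.15
eef_pos: [0.5589, -0.0644, 0.0287]
eef_rot: [[-1.0, 0.005, 0.0], [0.005, 1.0, 0.0], [-0.0, 0.0, -1.0]]
ft_force: [0.5, 2.0, 0.3]
finger_gap: 0.0003
grasp_force: 0.9
```

>>> jog_arm(
  increments=[
    [[0,-0.25,0,0,0,0,0],[0,-0.25,0,0,0,0,0],[0,-0.25,0,0,0,0,0],[0,-0.25,0,0,0,0,0],[0,-0.25,0,0,0,0,0]],
  ],
)

```text
time_s: 9.57
eef_pos: [0.5588, -0.0894, 0.0287]
eef_rot: [[-1.0, 0.005, 0.0], [0.005, 1.0, 0.0], [-0.0, 0.0, -1.0]]
ft_force: [-0.4, 1.3, 0.8]
finger_gap: 0.0004
grasp_force: 0.9
```

>>> jog_arm(
  increments=[
    [[0,-0.25,0,0,0,0,0],[0,-0.25,0,0,0,0,0],[0,-0.25,0,0,0,0,0],[0,-0.25,0,0,0,0,0],[0,-0.25,0,0,0,0,0]],
  ],
)

```text
time_s: 9.98
eef_pos: [0.5586, -0.1144, 0.0287]
eef_rot: [[-1.0, 0.005, -0.0], [0.005, 1.0, 0.0], [0.0, 0.0, -1.0]]
ft_force: [1.0, 2.1, 0.3]
finger_gap: 0.0005
grasp_force: 1.0
```

>>> jog_arm(
  increments=[
    [[0,-0.25,0,0,0,0,0],[0,-0.25,0,0,0,0,0],[0,-0.25,0,0,0,0,0],[0,-0.25,0,0,0,0,0],[0,-0.25,0,0,0,0,0]],
  ],
)

```text
time_s: 10.4
eef_pos: [0.5585, -0.1395, 0.0287]
eef_rot: [[-1.0, 0.005, -0.0], [0.005, 1.0, -0.0], [0.0, -0.0, -1.0]]
ft_force: [-0.4, 2.0, 0.0]
finger_gap: 0.0005
grasp_force: 1.0
```

>>> jog_arm(
  increments=[
    [[0,-0.25,0,0,0,0,0],[0,-0.25,0,0,0,0,0],[0,-0.25,0,0,0,0,0],[0,-0.25,0,0,0,0,0],[0,-0.25,0,0,0,0,0]],
  ],
)

```text
time_s: 10.82
eef_pos: [0.5584, -0.1644, 0.0287]
eef_rot: [[-1.0, 0.005, -0.0], [0.005, 1.0, -0.0], [0.0, -0.0, -1.0]]
ft_force: [0.4, 1.5, -0.3]
finger_gap: 0.0005
grasp_force: 1.0
```

>>> jog_arm(
  increments=[
    [[0,-0.25,0,0,0,0,0],[0,-0.25,0,0,0,0,0],[0,-0.25,0,0,0,0,0],[0,-0.25,0,0,0,0,0],[0,-0.25,0,0,0,0,0]],
  ],
)

```text
time_s: 11.23
eef_pos: [0.5583, -0.1894, 0.0287]
eef_rot: [[-1.0, 0.005, 0.0], [0.005, 1.0, -0.0], [-0.0, -0.0, -1.0]]
ft_force: [-0.5, 2.4, 1.2]
finger_gap: 0.0005
grasp_force: 1.1
```

>>> jog_arm(
  increments=[
    [[0,-0.25,0,0,0,0,0],[0,-0.25,0,0,0,0,0],[0,-0.25,0,0,0,0,0],[0,-0.25,0,0,0,0,0],[0,-0.25,0,0,0,0,0]],
  ],
)

```text
time_s: 11.65
eef_pos: [0.5582, -0.2144, 0.0287]
eef_rot: [[-1.0, 0.005, -0.0], [0.005, 1.0, 0.0], [0.0, 0.0, -1.0]]
ft_force: [0.1, 2.1, -0.0]
finger_gap: 0.0005
grasp_force: 1.1
```

>>> jog_arm(
  increments=[
    [[0,-0.25,0,0,0,0,0],[0,-0.25,0,0,0,0,0],[0,-0.25,0,0,0,0,0],[0,-0.25,0,0,0,0,0],[0,-0.2,0,0,0,0,0]],
  ],
)

```text
time_s: 12.07
eef_pos: [0.558, -0.2387, 0.0287]
eef_rot: [[-1.0, 0.005, 0.0], [0.005, 1.0, -0.0], [-0.0, -0.0, -1.0]]
ft_force: [0.5, 2.0, 0.6]
finger_gap: 0.0002
grasp_force: 1.1
```

Now I'll back off the wall by 4 mm, lift straight out and look.

>>> jog_arm(
  increments=[
    [[0,0.2,0,0,0,0,0],[0,0,-0.3,0,0,0,0],[0,0,-0.7,0,0,0,0],[0,0,-1,0,0,0,0],[0,0,-1,0,0,0,0]],
  ],
)

```text
time_s: 12.48
eef_pos: [0.558, -0.2338, 0.0902]
eef_rot: [[-1.0, 0.004, -0.0], [0.004, 1.0, -0.0], [0.0, -0.0, -1.0]]
ft_force: [1.4, -0.2, -0.1]
finger_gap: 0.0009
grasp_force: 0.0
```

>>> jog_arm(
  increments=[
    [[0,0,-1,0,0,0,0],[0,0,-1,0,0,0,0],[0,0,-1,0,0,0,0],[0,0,-1,0,0,0,0],[0,0,-1,0,0,0,0]],
  ],
)

```text
time_s: 12.9
eef_pos: [0.5581, -0.2339, 0.1912]
eef_rot: [[-1.0, 0.005, 0.001], [0.005, 1.0, -0.001], [-0.001, -0.001, -1.0]]
ft_force: [-0.4, 1.0, -0.2]
finger_gap: 0.0005
grasp_force: 0.0
```

>>> jog_arm(
  increments=[
    [[0,-1,-1,0,0,0,0],[0,-1,0,0,0,0,0],[0,-1,0,0,0,0,0],[0,-1,0,0,0,0,0],[0,-1,0,0,0,0,0]],
  ],
)

```text
time_s: 13.32
eef_pos: [0.5576, -0.3349, 0.2105]
eef_rot: [[-1.0, 0.004, 0.001], [0.004, 1.0, -0.001], [-0.001, -0.001, -1.0]]
ft_force: [0.4, -0.1, 0.6]
finger_gap: 0.0005
grasp_force: 0.0
```

>>> jog_arm(
  increments=[
    [[0,-1,0,0,0,0,0],[0,-1,0,0,0,0,0],[0,0,0,0,0,0,0],[0,0,0,0,0,0,0],[0,0,0,0,0,0,0]],
  ],
)

```text
time_s: 13.73
eef_pos: [0.5578, -0.3728, 0.2095]
eef_rot: [[-1.0, 0.004, 0.001], [0.004, 1.0, 0.001], [-0.001, 0.001, -1.0]]
ft_force: [0.2, 0.6, 0.2]
finger_gap: 0.0009
grasp_force: 0.0
```

```bash
python3 - <<'E'
from h import *
cv2.imwrite("pics/p6.png",cv2.resize(robot.snapshot("top")[:,:,::-1],(784,588),interpolation=cv2.INTER_CUBIC))
cv2.imwrite("pics/p6s.png",cv2.resize(robot.snapshot("scene")[:,:,::-1],(784,588),interpolation=cv2.INTER_CUBIC))
E
```

```text
(no output)
```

View pics/p6.png

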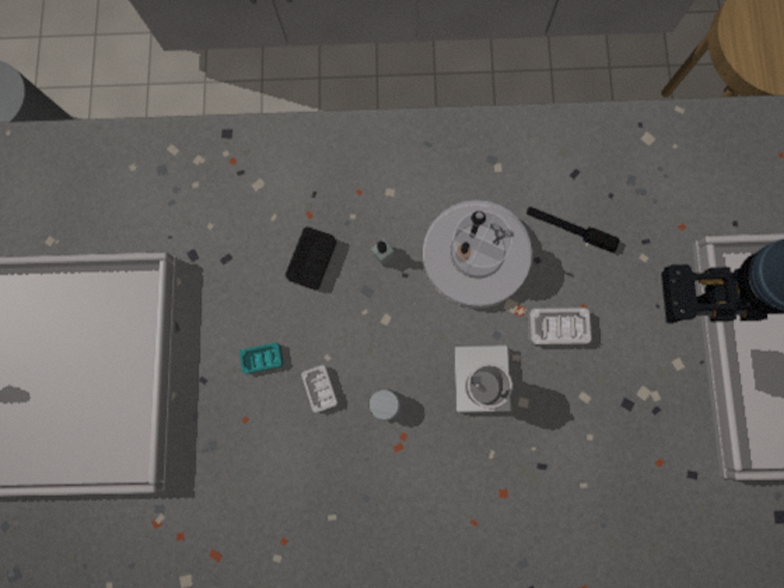

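The dish lies straight out of the gap, at about px (529..591, 309..345), past the stand's right end at px 509. The polish, jar, brush and upper holder are where they were. I'll check the numbers and hand in.

```bash
python3 - <<'E'
from h import *
w=px2w(np.array([(560,326)])*560/784,.024)[0]; r=w-np.array([.4707,-.0755]); print(w,r)
if .03<r[0]<.15 and -.195<r[1]<-.1: print(robot.hand_in())
E
```

```text
[ 0.55467223 -0.21293542] [ 0.08397223 -0.13743542]
the job is handed in; nothing more can be done
None
```

I pushed the soap dish through the gap and handed the job in. Its centre ended about 137 mm past the stand's centre along the gap and 84 mm to the side (allowed 90–205 and 20–160 mm). The nail polish, jar, brush and organiser top show no movement in the final picture, and the judge returned no verdict.

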